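# Unclip the swarf-filter cover of a key-cutting machine

### The job

The swarf filter of the key-cutting machine has to be emptied. Squeeze together the two snap tabs on the slotted cover of the filter box, lift the cover off and set it down in the steel tray, right way up and flat on the tray's floor, lowering it all the way rather than dropping it. Leave the smooth cover of the neighbouring terminal box clipped on.

Things in the scene. Friction and masses are not known exactly. Their poses are not given: they have to be found in the camera images.
- filter_cover: Slotted clip-on cover: white plate 136 x 100 x 6 mm (x, y, z) with eight dark slots along y, on top of the filter box (fixed grey box 160 x 130 x 80 mm with a round hose spigot at +x). Origin: centre of the plate's underside, 80 mm above the table when clipped on; z up. Two ribs reach 16 mm below the plate; put down, it stands on these, origin 16 mm above the floor under it. 130 to 215 g.
- filter_tabs (a point): Point midway between the filter cover's two black upright snap tabs, 22 mm above the cover's origin; axes as the cover. The tabs stand at +y and -y, outer faces 50 mm apart, each 24 mm wide along x, 4 mm thick, tops 32 mm above the plate's top face. Squeezed along y each slides in 8 mm to a stop (7 N each; then 34 mm apart) and unhooks; held so, the cover lifts straight up by them.
- plain_cover: Smooth clip-on cover, to be left alone: white plate 112 x 100 x 6 mm without slots, with the same two black tabs, on the terminal box (fixed grey box 140 x 130 x 80 mm with three small cable glands at +x). Origin and axes as for the filter cover.
- tray: Empty open steel tray, fixed to the table: 220 x 180 mm outside (x, y), rim 22 mm high, walls and floor 3 mm thick. The origin is the centre of its underside, on the table.
Not all that is in view belongs to the job. What is shaped like the filter_cover but orange, red or turquoise is not meant.

How it is judged:
By the outcome, as a careful person would: the job done as asked, in the order asked, and still so for the second after the job is handed in, with the robot touching nothing.
It also fails if it takes over 40 s, if anything falls off the work surface, if the arm or the gripper's body presses on something with over 40 N, if the wrist force passes 120 N, or if a joint passes its speed limit or range.

### The arm

A 6-joint arm with a two-finger parallel gripper is mounted at the origin on the work surface. World frame = base frame: x ahead of the robot, y to its left, z up, the work surface at z = 0. Lengths are in m, angles in rad, forces in N, time in s.
With the tool pointing down it reaches from about 0.325 to 0.775 m from the base axis. Payload 5.5 kg.
Tool frame: the origin (TCP) lies midway between the tips of the shut fingers; the grasp point (between the pads) lies 19 mm behind it; y points along the fingers, x is the direction in which the jaws open and shut, and the axes are right-handed (so a half turn about y gives the same grasp; the last joint's range is limited). The gripper opens to 88 mm and grips with 3 to 60 N. Pads are 20 mm wide; open, the fingers measure 115 mm over their backs; the gripper's body (75 mm by 178 mm) begins 61 mm behind the grasp point.
Start: joints at [-1.374, 0.091, 1.231, -0, 1.82, -0.057], TCP at [0.151, -0.581, 0.223] pointing down, gripper open.
Joint ranges: [-2.87, 2.87], [-0.86, 2.18], [0.17, 2.46], [-1.51, 4.65], [0.06, 2.69], [-2.65, 2.65]. Speed limits (rad/s): [2.57, 2.57, 3.01, 3.14, 3.14, 3.14].

### API

Orientations are given as a unit quaternion [w, x, y, z].
In Python, from plant import robot gives the robot as it stands.
- The arm moves only by the tool move_arm, never from a script. Its arguments are lists of equal length, an entry for each row: "claw": the closure in counts, from 0 (fully open) to 255 (shut); "delta_pos": the shift along the tool's x, y, z in mm, a list of three; "rotation": the turn, a rotation vector about the tool's x, y, z in rad, a list of three. In form: {"claw": [claw, ...], "delta_pos": [[dx, dy, dz], ...], "rotation": [[ax, ay, az], ...]}. A call has 1 to 10 rows; each row is the pose to reach, as a shift and turn from the pose commanded when the call began, along the tool's axes at that moment; what a row does not reach only later rows make up. A row lasts 1/10 s, in which the tool goes at most 50 mm and 8.59 degrees, less where a joint would pass 70% of its speed; a pose out of reach is approached as far as the arm can. A call with a gripper value outside its range is refused whole. The fingers move at their own pace and stop on an object; "squeeze" is the grip in N (left out, the last holds). Time passes only in rows, so rows that repeat a pose let the fingers close. It gives the time, the measured TCP pose, the force and the opening at its end, in the units of the state.
- robot.get_state(): the state, without advancing time (a new reading comes with each control period).
- robot.camera(name): name is "scene" or "side" or "wrist"; returns the picture (420x560x3 uint8, red, green, blue); there is no depth.
- robot.camera_params(name): a dict with "camera_matrix" (3x3 intrinsics, pixels), "R" (3x3) and "t" (3): a world point X has camera coordinates R X + t; the wrist camera has in their place "tool_from_camera" (4x4, takes a point from camera to tool coordinates, whose origin is the TCP and whose axes are the tool frame's). Camera axes: x right, y down, z forward; pixel columns grow to the right and rows downward; lengths in m; the calibration is good to about 2 mm. A picture is of the moment at which its call begins: read the wrist's pose just before it. camera_params takes no time and is no camera call.
- robot.hand_in(): hands the job in, once; it reports no verdict.
The state is a dict: "time_s": time; "qpos": joint angles; "qd": joint speeds; "joint_torque": joint torques, N m; "tcp_pos": TCP position; "orientation": TCP orientation; "force": force on the tool from outside, world axes, zero at the start; "moment": the same for the moment, N m; "gripper_width": finger opening in m.
Only numpy, scipy, OpenCV 4.12 (cv2) and the standard library are available. Lean on these libraries where they do the work, as an engineer would, in place of code of your own. Each camera call takes 0.05 s, during which the arm holds its last target.

## Working session

There is one attempt and no reset: what is moved stays moved. The work goes in short steps, Python scripts to look and compute and a tool call to move; the robot and the scene stay as the last step left them, time stands still between calls to the robot, and variables do not carry over. Pictures are saved under pics/ and viewed, and the job is handed in when it is done.

Besides the shell and the picture viewer there is one more tool, called after ">>>" as a command line: name --argument value ..., lists and objects as JSON in quotes. move_arm: Moves the arm, as the interface text tells. Its arguments: {"type":"object","properties":{"claw":{"type":"array","items":{"type":"number"}},"delta_pos":{"type":"array","items":{"type":"array","items":{"type":"number"}}},"rotation":{"type":"array","items":{"type":"array","items":{"type":"number"}}},"squeeze":{"type":"number"}},"required":["claw","delta_pos","rotation"]}

```bash
mkdir -p pics; ls
python3 - <<'E'
from plant import robot
import cv2
print(robot.get_state())
for n in ["scene","side","wrist"]:
    s=robot.get_state()
    cv2.imwrite(f"pics/{n}0.png",robot.camera(n)[:,:,::-1]); print(n,robot.camera_params(n))
E
```

```text
pics
{'time_s': 0.0, 'qpos': array([-1.37370309e+00,  9.18106964e-02,  1.23184870e+00, -3.26055957e-06,
        1.81982713e+00, -5.67271554e-02]), 'qd': array([ 0.00088746, -0.00088091,  0.00034425, -0.00055815,  0.00065196,
        0.00116423]), 'joint_torque': array([ 7.35089579e-04, -4.46456158e+01, -4.06442142e+01,  6.98970677e-02,
        2.94335873e-02, -1.14987270e-04]), 'tcp_pos': array([ 0.15058467, -0.58048533,  0.22155674]), 'orientation': array([ 0.55970158, -0.55882507,  0.43320022, -0.43218775]), 'force': array([-0.52425575, -0.42873419,  0.31888971]), 'moment': array([ 0.00102628, -0.00752587, -0.02566958]), 'gripper_width': 0.08776997724163993}
scene {'camera_matrix': array([[510.55308295,   0.        , 274.19164645],
       [  0.        , 510.55308295, 211.51076828],
       [  0.        ,   0.        ,   1.        ]]), 'R': array([[-0.75995232,  0.64994894,  0.00623214],
       [ 0.36391769,  0.43341585, -0.82444807],
       [-0.53855026, -0.62427324, -0.56590329]]), 't': array([ 0.39158101, -0.0582684 ,  1.56322577])}
side {'camera_matrix': array([[543.62954025,   0
[... 171 characters left out ...]
.00992393],
       [-0.06676393,  0.49682531, -0.86527868],
       [ 0.09559825, -0.86003875, -0.50119291]]), 't': array([0.44119799, 0.15743381, 1.48819574])}
wrist {'camera_matrix': array([[366.22663563,   0.        , 280.35217657],
       [  0.        , 366.22663563, 206.05150807],
       [  0.        ,   0.        ,   1.        ]]), 'tool_from_camera': array([[ 9.99999203e-01, -1.25903245e-03,  9.79650512e-05,
         9.55137895e-04],
       [-4.29662469e-04, -2.66262858e-01,  9.63900361e-01,
        -1.62301409e-01],
       [-1.18749738e-03, -9.63899635e-01, -2.66263186e-01,
         7.21520231e-02],
       [ 0.00000000e+00,  0.00000000e+00,  0.00000000e+00,
         1.00000000e+00]])}
```

View pics/scene0.png

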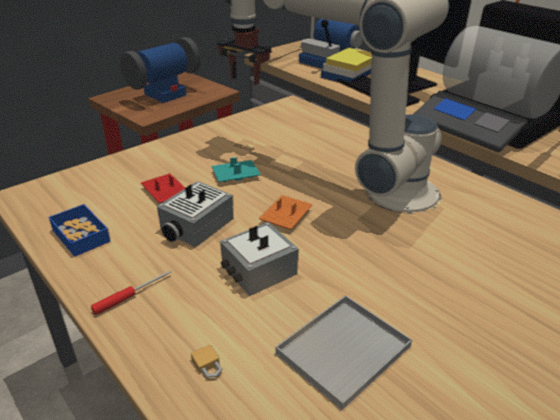

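View pics/side0.png

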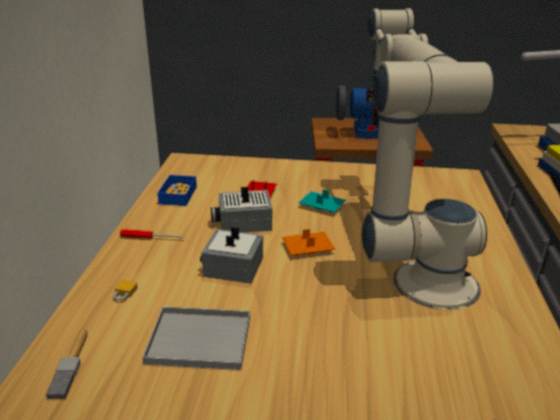

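View pics/wrist0.png

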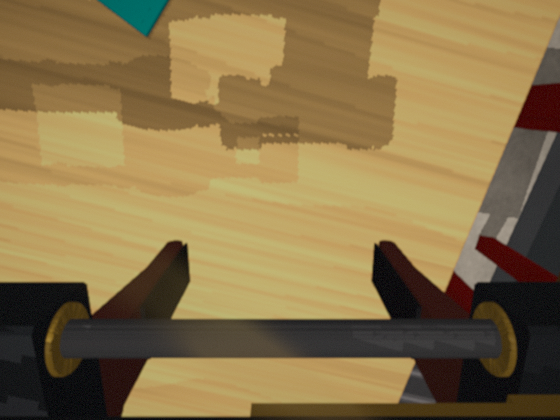

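In the scene picture, the things that could be taken for the filter cover are:
- white slotted cover at (196,203)
- white smooth cover at (259,245)
- red at (165,187)
- turquoise at (236,170)
- orange at (286,212)

I choose the white slotted one, on the box with the round spigot at (171,231). The tray is at (344,348). I'll check the choice in close crops.

Run:
```python
import cv2,numpy as np
a=cv2.imread("pics/scene0.png")[165:255,145:265]; b=cv2.imread("pics/side0.png")[175:240,200:290]
cv2.imwrite("pics/c1.png",cv2.resize(a,None,fx=6.5,fy=6.5,interpolation=cv2.INTER_CUBIC))
cv2.imwrite("pics/c2.png",cv2.resize(b,None,fx=8,fy=8,interpolation=cv2.INTER_CUBIC))
a=cv2.imread("pics/scene0.png")[290:405,270:420]; b=cv2.imread("pics/side0.png")[300:375,140:260]
cv2.imwrite("pics/c3.png",np.vstack([cv2.resize(a,None,fx=2.6,fy=2.6),cv2.resize(b,(390,244))]))
```

```text
(no output)
```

View pics/c1.png

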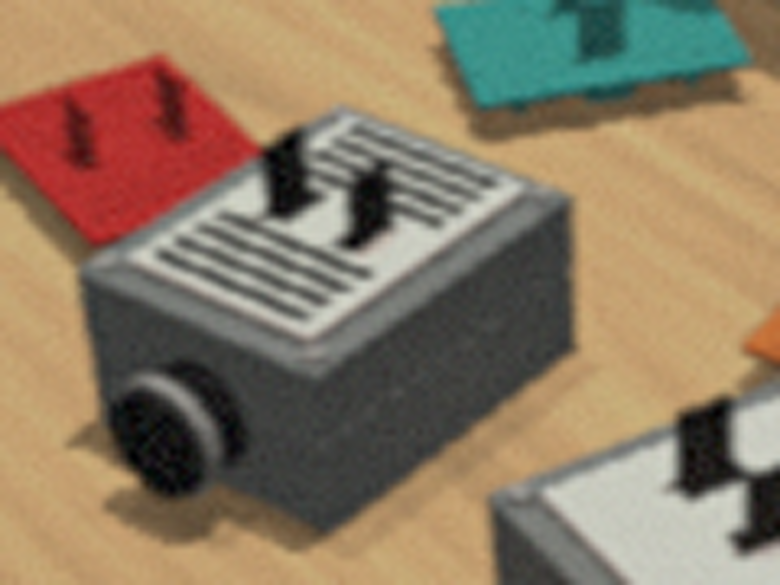

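View pics/c2.png

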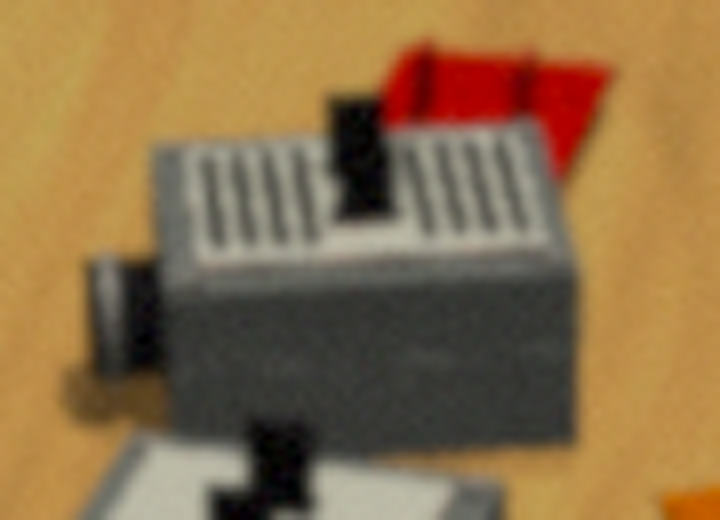

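View pics/c3.png

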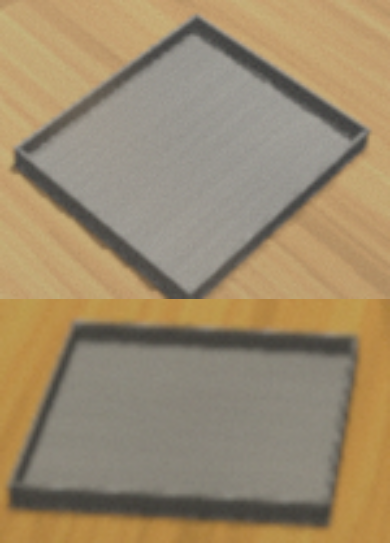

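```bash
cat > h.py <<'E'
from plant import robot
import numpy as np,cv2
def P(n):
    c=robot.camera_params(n); return c["camera_matrix"]@np.hstack([c["R"],c["t"].reshape(3,1)])
def tri(a,b):
    X=cv2.triangulatePoints(P("scene"),P("side"),np.array(a,float).T,np.array(b,float).T); return (X[:3]/X[3]).T
E
python3 - <<'E'
from h import *
np.set_printoptions(precision=4,suppress=True)
a=np.array([[310,340],[130,258],[527,188],[340,108]])/6.5+[145,165]
b=np.array([[195,262],[190,153],[550,247],[538,125]])/8+[200,175]
X=tri(a,b);print("cover ++,+-,-+,--\n",X,X.mean(0))
print([np.linalg.norm(X[i]-X[j]) for i,j in((0,2),(1,3),(0,1),(2,3))])
u=(X[0]-X[2]+X[1]-X[3]);v=X[0]-X[1]+X[2]-X[3];print(np.degrees(np.arctan2(u[1],u[0])),np.degrees(np.arctan2(-v[0],v[1])))
# tray: order scene bottom,left,right,top
a=np.array([[190,295],[18,152],[366,135],[197,17]])/2.6+[270,290]
b=np.array([[12,191],[77,24],[330,214],[355,41]])/3.25+[140,300]
for k,bb in (("t",b),):
    X=tri(a,bb);print("tray\n",X,X.mean(0)); print([np.linalg.norm(X[i]-X[j]) for i,j in((0,2),(1,3),(0,1),(2,3))])
    u=(X[0]-X[2]+X[1]-X[3]);v=X[0]-X[1]+X[2]-X[3];print(np.degrees(np.arctan2(u[1],u[0])),np.degrees(np.arctan2(-v[0],v[1])))
E
```

```text
cover ++,+-,-+,--
 [[ 0.6265 -0.1883  0.0894]
 [ 0.6485 -0.2876  0.0857]
 [ 0.4942 -0.2269  0.0858]
 [ 0.5138 -0.3389  0.0815]] [ 0.5708 -0.2604  0.0856]
[np.float64(0.13784149063765777), np.float64(0.14418926288207942), np.float64(0.10170384546407595), np.float64(0.11383712641205154)]
18.62079967307262 11.120322600593154
tray
 [[0.6917 0.3994 0.0194]
 [0.7    0.224  0.0212]
 [0.4748 0.388  0.0141]
 [0.4854 0.2144 0.0217]] [0.588  0.3065 0.0191]
[np.float64(0.21729557165499053), np.float64(0.2148173811166452), np.float64(0.17562598981943706), np.float64(0.17401523359448146)]
2.7973850057433447 3.122396379688369
```

```bash
cat >> h.py <<'E'
from scipy.spatial.transform import Rotation as Ro
np.set_printoptions(precision=4,suppress=True)
def pose():
    s=robot.get_state(); q=s["orientation"]; return s,Ro.from_quat(q,scalar_first=True).as_matrix(),s["tcp_pos"]
def delta(p,yaw):
    """target tcp p; jaw axis (tool x) at world heading yaw deg, tool y down"""
    s,R,t=pose(); a=np.radians(yaw); x=np.array([np.cos(a),np.sin(a),0]); y=np.array([0,0,-1.]); T=np.c_[x,y,np.cross(x,y)]
    print("mm",R.T@(np.array(p)-t)*1000,"rot",Ro.from_matrix(R.T@T).as_rotvec(),"t",s["time_s"],"q6",s["qpos"][5])
def rep():
    s,R,t=pose(); print("t",s["time_s"],"tcp",t,"xhead",np.degrees(np.arctan2(R[1,0],R[0,0])),"down",R[:,1],"w",s["gripper_width"],"F",s["force"])
E
python3 - <<'E'
from h import *
rep()
delta([.571,-.260,.22],105);delta([.571,-.260,.22],-75)
E
```

```text
t 0.15 tcp [ 0.1506 -0.5806  0.2218] xhead -75.45904801572793 down [-0.0003  0.0015 -1.    ] w 0.08775065557890277 F [-0.1662  0.1871 -0.2865]
mm [-204.7376    2.121   487.4027] rot [ 0.0024  3.1336 -0.0002] t 0.15 q6 -0.05667456868959043
mm [-204.7376    2.121   487.4027] rot [-0.0001 -0.008  -0.0015] t 0.15 q6 -0.05667456868959043
```

>>> move_arm --claw '[0,0,0,0,0,0,0,0,0,0]' --delta_pos '[[-19,0,46],[-38,0,91],[-57,0,137],[-76,0,182],[-95,0,228],[-114,0,273],[-133,0,319],[-152,0,364],[-171,0,408],[-185,-10,440]]' --rotation '[[0,0,0],[0,0,0],[0,0,0],[0,0,0],[0,0,0],[0,0,0],[0,0,0],[0,0,0],[0,0,0],[0,0,0]]'

```text
time_s: 1.15
tcp_pos: [0.5315, -0.2886, 0.2305]
orientation: [0.56, -0.56, 0.433, -0.431]
force: [-0.3, -0.9, 0.1]
gripper_width: 0.0874
```

>>> move_arm --claw '[0,0,0]' --delta_pos '[[0,0,0],[0,0,0],[0,0,0]]' --rotation '[[0,0,0],[0,0,0],[0,0,0]]'

```text
time_s: 1.45
tcp_pos: [0.5293, -0.292, 0.2322]
orientation: [-0.559, 0.559, -0.433, 0.433]
force: [0.3, -0.4, -0.2]
gripper_width: 0.0882
```

Run:
```python
from h import *
rep(); s,R,t=pose(); np.savez("A.npz",R=R,t=t); cv2.imwrite("pics/wA.png",robot.camera("wrist")[:,:,::-1])
```

```text
t 1.45 tcp [ 0.5293 -0.292   0.2322] xhead -75.51893618041565 down [-0.001 -0.    -1.   ] w 0.08823845350479866 F [ 0.2686 -0.4278 -0.2268]
```

View pics/wA.png

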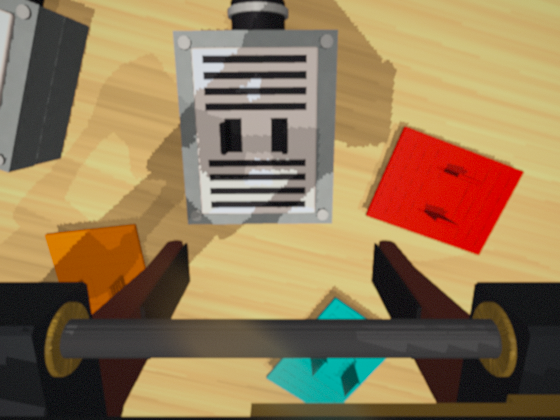

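The slotted cover fills the centre: tabs near (231,135) and (280,135), and spigot at (257,12), so it is the right box. Next a second wrist view, then refine.

>>> move_arm --claw '[0,0,0,0]' --delta_pos '[[-15,0,20],[-25,0,40],[-25,0,40],[-25,0,40]]' --rotation '[[0,0,0],[0,0,0],[0,0,0],[0,0,0]]'

```text
time_s: 1.9
tcp_pos: [0.5617, -0.2579, 0.2324]
orientation: [-0.559, 0.559, -0.433, 0.433]
force: [0.2, -1.0, -0.3]
gripper_width: 0.088
```

Run:
```python
from h import *
rep(); s,R,t=pose(); np.savez("B.npz",R=R,t=t); cv2.imwrite("pics/wB.png",robot.camera("wrist")[:,:,::-1])
for n,(r0,c0) in (("A",(25,165)),("B",(55,175))):
    im=cv2.imread(f"pics/w{n}.png")[r0:r0+210,c0:c0+200]; cv2.imwrite(f"pics/z{n}.png",cv2.resize(im,None,fx=2.8,fy=2.8,interpolation=cv2.INTER_CUBIC))
```

```text
t 1.9 tcp [ 0.5617 -0.2579  0.2324] xhead -75.51333090091376 down [-0.0008 -0.0002 -1.    ] w 0.08799396451478725 F [ 0.1881 -0.9529 -0.2723]
```

View pics/zA.png

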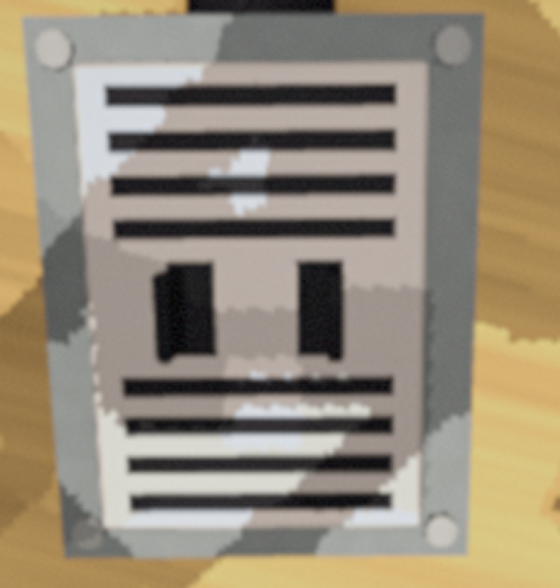

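View pics/zB.png

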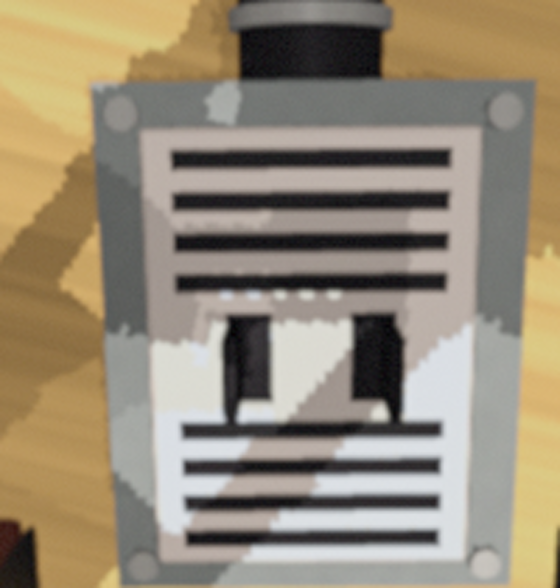

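Run:
```python
from h import *
c=robot.camera_params("wrist");K=c["camera_matrix"];M=c["tool_from_camera"]
def PW(n):
    d=np.load(n+".npz"); T=np.eye(4);T[:3,:3]=d["R"];T[:3,3]=d["t"]; W=T@M; return K@np.linalg.inv(W)[:3]
A=np.array([[75,65],[428,62],[103,527],[420,524],[107,97],[395,95],[131,502],[391,502],[160,360],[343,360]])/2.8+[165,25]
B=np.array([[140,128],[480,126],[160,563],[466,560],[172,159],[450,157],[188,537],[438,537],[230,424],[400,424]])/2.8+[175,55]
X=cv2.triangulatePoints(PW("A"),PW("B"),A.T,B.T);X=(X[:3]/X[3]).T
print(X)
for s in (slice(0,4),slice(4,8)):
    Y=X[s];print(Y.mean(0)); u=Y[0]-Y[2]+Y[1]-Y[3];v=Y[0]-Y[1]+Y[2]-Y[3]
    print(np.linalg.norm(u)/2,np.linalg.norm(v)/2,np.degrees(np.arctan2(u[1],u[0])),np.degrees(np.arctan2(-v[0],v[1])))
print(X[8:].mean(0),np.linalg.norm(X[8]-X[9]))
# plane z=.086 per view
for n,px in(("A",A),("B",B)):
    p=PW(n); H=np.c_[p[:,0],p[:,1],p[:,2]*.086+p[:,3]]
    Y=cv2.perspectiveTransform(px[None,:8],np.linalg.inv(H))[0]; 
    Q=Y[:4];u=Q[0]-Q[2]+Q[1]-Q[3];v=Q[0]-Q[1]+Q[2]-Q[3]
    print(n,Y[:4].mean(0),Y[4:].mean(0),np.linalg.norm(u)/2,np.linalg.norm(v)/2,np.degrees(np.arctan2(u[1],u[0])),np.degrees(np.arctan2(-v[0],v[1])))
```

```text
[[ 0.6237 -0.196   0.0806]
 [ 0.6491 -0.2926  0.0818]
 [ 0.4949 -0.2317  0.0911]
 [ 0.5199 -0.3263  0.0903]
 [ 0.6175 -0.2074  0.0844]
 [ 0.6382 -0.2861  0.0846]
 [ 0.5039 -0.2381  0.087 ]
 [ 0.5234 -0.3165  0.0852]
 [ 0.5556 -0.2424  0.1271]
 [ 0.5664 -0.2883  0.1226]]
[ 0.5719 -0.2617  0.0859]
0.13387475459909154 0.09887899816613682 15.036334959126362 14.78376110748032
[ 0.5707 -0.262   0.0853]
0.11829409164419283 0.08105720195201065 14.995063883875892 14.3884757423862
[ 0.561  -0.2653  0.1248] 0.04733582930931416
A [ 0.571 -0.262] [ 0.5706 -0.262 ] 0.1342814528947205 0.09892002830870157 14.683188438779519 14.920870292828589
B [ 0.5708 -0.2619] [ 0.5708 -0.262 ] 0.13547950078224885 0.09881379792312332 15.050884158655345 14.878577002942633
```

The measurement is consistent. The centre is (0.571, -0.262), the top is at 0.0855 (expected 0.086), the yaw is 14.9° and the tab tops are at about 0.12. I go down in two stages.

Run:
```python
from h import *
delta([.571,-.262,.14],-75.1);delta([.571,-.262,.093],-75.1)
```

```text
mm [ 6.0357 92.5516  8.174 ] rot [ 0.0006 -0.0077  0.0002] t 1.95 q6 0.8327237144277917
mm [  6.0251 139.5516   8.201 ] rot [ 0.0006 -0.0077  0.0002] t 1.95 q6 0.8327237144277917
```

>>> move_arm --claw '[0,0,0,0,0,0]' --delta_pos '[[6,25,8],[6,60,8],[6,85,8],[6,92,8],[6,92,8],[6,92,8]]' --rotation '[[0,-0.007,0],[0,-0.007,0],[0,-0.007,0],[0,-0.007,0],[0,-0.007,0],[0,-0.007,0]]' --squeeze 30

```text
time_s: 2.55
tcp_pos: [0.572, -0.2616, 0.1426]
orientation: [0.561, -0.561, 0.43, -0.432]
force: [0.9, 0.0, 0.5]
gripper_width: 0.0875
```

Run:
```python
from h import *
rep();delta([.571,-.262,.093],-75.1); cv2.imwrite("pics/wC.png",robot.camera("wrist")[:,:,::-1])
```

```text
t 2.55 tcp [ 0.572  -0.2616  0.1426] xhead -75.09869044530645 down [ 0.0022 -0.0013 -1.    ] w 0.08753501471007098 F [0.8816 0.0099 0.5401]
mm [ 0.0341 49.6156 -1.1638] rot [-0.0018  0.      0.0018] t 2.55 q6 0.8277408216111348
```

View pics/wC.png

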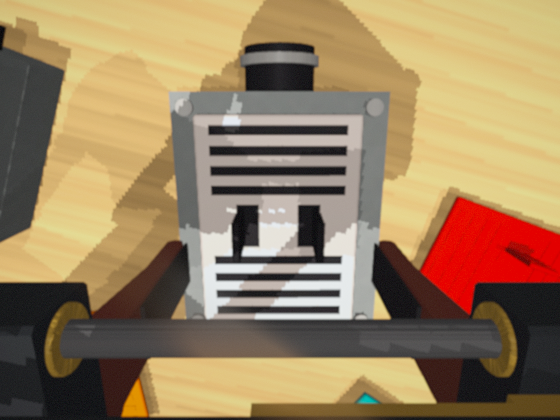

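The tabs at (244,232) and (312,232) are centred between the finger tips, which straddle column 280. Now down and close.

>>> move_arm --claw '[0,0,0,0,0,0]' --delta_pos '[[0,18,-1],[0,34,-1],[0,44,-1],[0,49,-1],[0,49,-1],[0,49,-1]]' --rotation '[[0,0,0],[0,0,0],[0,0,0],[0,0,0],[0,0,0],[0,0,0]]'

```text
time_s: 3.2
tcp_pos: [0.5711, -0.2611, 0.0922]
orientation: [0.561, -0.561, 0.431, -0.431]
force: [-0.1, -0.6, -0.1]
gripper_width: 0.0878
```

>>> move_arm --claw '[100,190,190,190,190,190,190,190]' --delta_pos '[[0,0,0],[0,0,0],[0,0,0],[0,0,0],[0,0,0],[0,0,0],[0,0,0],[0,0,0]]' --rotation '[[0,0,0],[0,0,0],[0,0,0],[0,0,0],[0,0,0],[0,0,0],[0,0,0],[0,0,0]]' --squeeze 35

```text
time_s: 4.0
tcp_pos: [0.5709, -0.2611, 0.092]
orientation: [0.561, -0.561, 0.431, -0.431]
force: [0.7, -0.3, 2.2]
gripper_width: 0.0329
```

Run:
```python
from h import *
rep(); cv2.imwrite("pics/wD.png",robot.camera("wrist")[:,:,::-1])
```

```text
t 4.0 tcp [ 0.5709 -0.2611  0.092 ] xhead -75.05748392187812 down [ 0.0005 -0.0002 -1.    ] w 0.03293635520430749 F [ 0.677  -0.2721  2.1789]
```

View pics/wD.png

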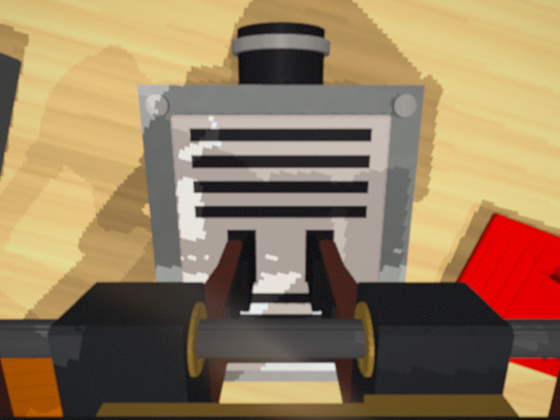

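Both tabs are pressed to the stop (33 mm opening, expected 34). Now the lift.

>>> move_arm --claw '[190,190,190,190,190,190,190,190]' --delta_pos '[[0,-4,0],[0,-10,0],[0,-20,0],[0,-38,0],[0,-60,0],[0,-85,0],[0,-100,0],[0,-100,0]]' --rotation '[[0,0,0],[0,0,0],[0,0,0],[0,0,0],[0,0,0],[0,0,0],[0,0,0],[0,0,0]]'

```text
time_s: 4.85
tcp_pos: [0.5719, -0.2616, 0.1954]
orientation: [0.561, -0.56, 0.429, -0.433]
force: [-0.4, -0.4, -0.7]
gripper_width: 0.0326
```

Run:
```python
from h import *
rep(); im=robot.camera("wrist")[:,:,::-1]; im2=robot.camera("side")[:,:,::-1]
cv2.imwrite("pics/wE.png",np.hstack([cv2.resize(im,(400,300)),cv2.resize(im2[100:340,100:420],(400,300))]))
```

```text
t 4.85 tcp [ 0.5719 -0.2616  0.1954] xhead -75.06015822670021 down [ 0.0051 -0.0027 -1.    ] w 0.032629605044513135 F [-0.3512 -0.3764 -0.7472]
```

View pics/wE.png

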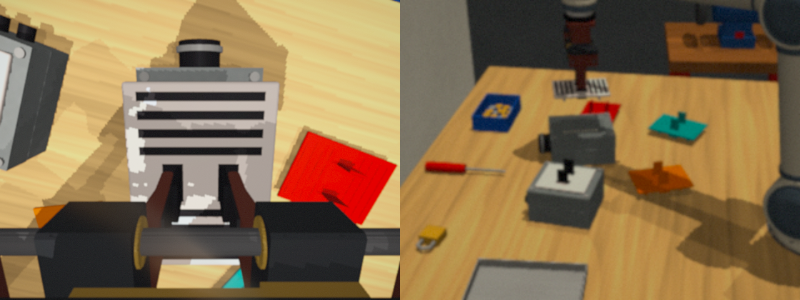

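The cover hangs level in the gripper (right half: at (580,88)) and the plain cover is still clipped on. Now the transport.

Run:
```python
from h import *
delta([.588,.3065,.195],-87);delta([.588,.3065,.195],93)
```

```text
mm [-543.9273   -3.6813  162.9388] rot [ 0.0001  0.2085 -0.    ] t 4.95 q6 0.8268622092960985
mm [-543.9273   -3.6813  162.9388] rot [-0.     -2.9331 -0.0001] t 4.95 q6 0.8268622092960985
```

>>> move_arm --claw '[190,190,190,190,190,190,190,190,190,190]' --delta_pos '[[-10,0,3],[-30,0,9],[-60,0,18],[-95,0,28],[-130,0,39],[-165,0,50],[-200,0,60],[-235,0,70],[-270,0,81],[-305,0,91]]' --rotation '[[0,0,0],[0,0.01,0],[0,0.02,0],[0,0.035,0],[0,0.05,0],[0,0.062,0],[0,0.076,0],[0,0.09,0],[0,0.103,0],[0,0.117,0]]'

```text
time_s: 5.95
tcp_pos: [0.5791, 0.0593, 0.1899]
orientation: [-0.534, 0.535, -0.464, 0.462]
force: [0.1, 1.0, -1.2]
gripper_width: 0.0323
```

Run:
```python
from h import *
rep();delta([.588,.3065,.195],-87)
```

```text
t 5.95 tcp [0.5791 0.0593 0.1899] xhead -81.76884293298136 down [-0.0026  0.0002 -1.    ] w 0.03233457539982921 F [ 0.0598  0.9566 -1.2198]
mm [-243.4094   -5.0766   44.2035] rot [ 0.0026  0.0913 -0.0004] t 5.95 q6 1.4705780176648597
```

>>> move_arm --claw '[190,190,190,190,190,190,190,190,190,190]' --delta_pos '[[-30,0,5],[-65,0,12],[-100,0,18],[-135,0,24],[-170,0,31],[-200,0,36],[-225,0,41],[-240,0,44],[-244,0,44],[-244,0,44]]' --rotation '[[0,0.012,0],[0,0.024,0],[0,0.038,0],[0,0.051,0],[0,0.065,0],[0,0.076,0],[0,0.085,0],[0,0.091,0],[0,0.091,0],[0,0.091,0]]'

```text
time_s: 6.95
tcp_pos: [0.5883, 0.3048, 0.1909]
orientation: [-0.513, 0.514, -0.487, 0.486]
force: [0.3, 0.0, -1.3]
gripper_width: 0.0327
```

>>> move_arm --claw '[190,190]' --delta_pos '[[0,0,0],[0,0,0]]' --rotation '[[0,0,0],[0,0,0]]'

```text
time_s: 7.15
tcp_pos: [0.5889, 0.3037, 0.1919]
orientation: [0.513, -0.513, 0.487, -0.487]
force: [-0.1, 0.0, -1.2]
gripper_width: 0.0329
```

Run:
```python
from h import *
rep();delta([.588,.3065,.195],-87)
cv2.imwrite("pics/wF.png",np.hstack([cv2.resize(robot.camera("wrist")[:,:,::-1],(400,300)),cv2.resize(robot.camera("side")[160:400,60:380,::-1],(400,300))]))
```

```text
t 7.15 tcp [0.5889 0.3037 0.1919] xhead -87.05647495156221 down [ 0.0003 -0.0002 -1.    ] w 0.03286118875391762 F [-0.1194  0.0057 -1.1505]
mm [-2.8604 -3.1051 -0.7894] rot [-0.0003 -0.001   0.0002] t 7.15 q6 1.9442598994574263
```

View pics/wF.png

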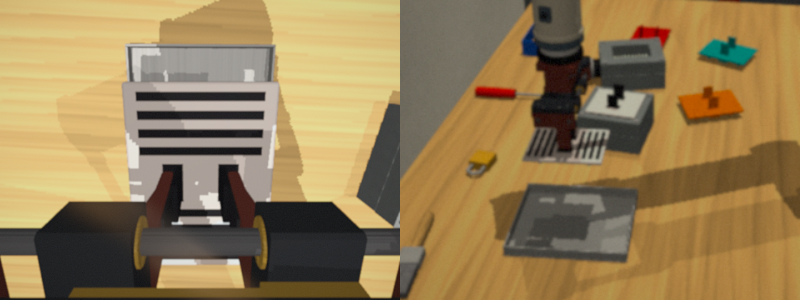

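The cover is centred over the tray (cover columns 122–278, tray 125–275). Now I lower it; contact is expected at TCP z ≈ 0.031.

>>> move_arm --claw '[190,190,190,190,190,190,190,190,190]' --delta_pos '[[-2,15,-1],[-2,40,-1],[-2,70,-1],[-2,100,-1],[-2,125,-1],[-2,142,-1],[-2,150,-1],[-2,150,-1],[-2,150,-1]]' --rotation '[[0,0,0],[0,0,0],[0,0,0],[0,0,0],[0,0,0],[0,0,0],[0,0,0],[0,0,0],[0,0,0]]'

```text
time_s: 8.15
tcp_pos: [0.5882, 0.3071, 0.043]
orientation: [0.514, -0.512, 0.486, -0.487]
force: [-0.1, 0.7, -2.0]
gripper_width: 0.0327
```

Run:
```python
from h import *
rep();delta([.588,.3065,.031],-87)
cv2.imwrite("pics/wG.png",np.hstack([cv2.resize(robot.camera("wrist")[:,:,::-1],(400,300)),cv2.resize(robot.camera("side")[160:400,60:380,::-1],(400,300))]))
```

```text
t 8.15 tcp [0.5882 0.3071 0.043 ] xhead -86.97855600026385 down [ 0.0018  0.0008 -1.    ] w 0.03268196185968398 F [-0.0884  0.681  -1.9832]
mm [ 0.6027 12.0068 -0.2851] rot [-0.0018  0.0004 -0.0007] t 8.15 q6 1.9479596003670268
```

View pics/wG.png

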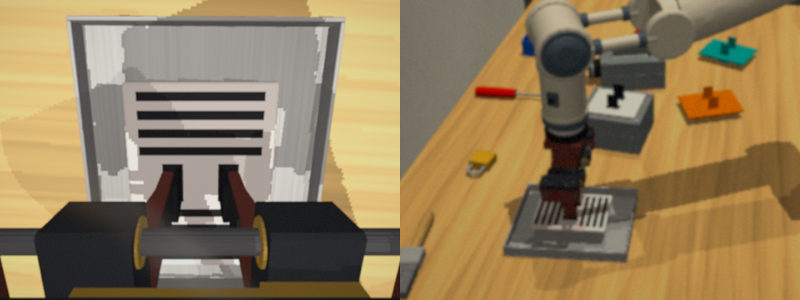

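The cover is inside the walls with even margins. The last 12 mm go slowly, watching the force.

>>> move_arm --claw '[190,190,190,190,190]' --delta_pos '[[0,3,0],[0,6,0],[0,9,0],[0,10,0],[0,10,0]]' --rotation '[[0,0,0],[0,0,0],[0,0,0],[0,0,0],[0,0,0]]'

```text
time_s: 8.75
tcp_pos: [0.5875, 0.3067, 0.0314]
orientation: [-0.513, 0.513, -0.487, 0.487]
force: [0.1, 0.0, -1.2]
gripper_width: 0.0333
```

>>> move_arm --claw '[190,190,190]' --delta_pos '[[0,1,0],[0,1,0],[0,1,0]]' --rotation '[[0,0,0],[0,0,0],[0,0,0]]'

```text
time_s: 9.05
tcp_pos: [0.5877, 0.3069, 0.031]
orientation: [0.513, -0.513, 0.487, -0.487]
force: [-1.3, -1.3, 0.8]
gripper_width: 0.0329
```

>>> move_arm --claw '[190,190,190]' --delta_pos '[[0,0.5,0],[0,1,0],[0,1,0]]' --rotation '[[0,0,0],[0,0,0],[0,0,0]]'

```text
time_s: 9.35
tcp_pos: [0.5878, 0.3069, 0.031]
orientation: [0.513, -0.513, 0.486, -0.487]
force: [-3.2, -1.2, 6.0]
gripper_width: 0.0327
```

The force turned upward to +6 N and z has stopped, so the cover rests on the floor. Now I release and withdraw.

>>> move_arm --claw '[150,120,80,40,0,0,0,0]' --delta_pos '[[0,-0.5,0],[0,-0.5,0],[0,-0.5,0],[0,-0.5,0],[0,-0.5,0],[0,-0.5,0],[0,-0.5,0],[0,-0.5,0]]' --rotation '[[0,0,0],[0,0,0],[0,0,0],[0,0,0],[0,0,0],[0,0,0],[0,0,0],[0,0,0]]'

```text
time_s: 10.15
tcp_pos: [0.5875, 0.3068, 0.0298]
orientation: [-0.513, 0.513, -0.487, 0.487]
force: [0.1, 0.2, 0.7]
gripper_width: 0.0867
```

Run:
```python
from h import *
rep();cv2.imwrite("pics/wI.png",robot.camera("wrist")[:,:,::-1])
```

```text
t 10.15 tcp [0.5875 0.3068 0.0298] xhead -86.97694626220846 down [-0.0004 -0.0002 -1.    ] w 0.08674709296473555 F [0.1227 0.2104 0.6763]
```

View pics/wI.png

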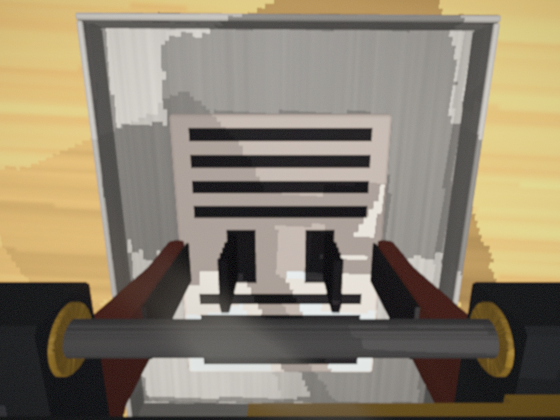

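The fingers are clear of both tabs ((237,270) and (323,270)). Withdrawing straight up.

>>> move_arm --claw '[0,0,0,0,0,0,0,0]' --delta_pos '[[0,-8,0],[0,-25,0],[0,-50,0],[0,-80,0],[0,-115,0],[0,-140,0],[0,-150,-60],[0,-150,-80]]' --rotation '[[0,0,0],[0,0,0],[0,0,0],[0,0,0],[0,0,0],[0,0,0],[0,0,0],[0,0,0]]'

```text
time_s: 11.0
tcp_pos: [0.5073, 0.303, 0.1833]
orientation: [0.514, -0.512, 0.486, -0.487]
force: [0.1, 0.2, 0.2]
gripper_width: 0.0881
```

>>> move_arm --claw '[0,0,0]' --delta_pos '[[0,0,0],[0,0,0],[0,0,0]]' --rotation '[[0,0,0],[0,0,0],[0,0,0]]'

```text
time_s: 11.3
tcp_pos: [0.5086, 0.3026, 0.1809]
orientation: [0.513, -0.513, 0.486, -0.487]
force: [0.2, 0.1, 0.5]
gripper_width: 0.0878
```

Run:
```python
from h import *
rep(); s,R,t=pose(); w=robot.camera("wrist")[:,:,::-1]
np.savez("Z.npz",R=R,t=t); cv2.imwrite("pics/wJ.png",w); cv2.imwrite("pics/sJ.png",cv2.resize(robot.camera("side")[160:400,60:380,::-1],(800,600)))
```

```text
t 11.3 tcp [0.5086 0.3026 0.1809] xhead -86.99320268650693 down [ 0.0014  0.0004 -1.    ] w 0.0877852860948625 F [0.2014 0.0508 0.4614]
```

View pics/wJ.png

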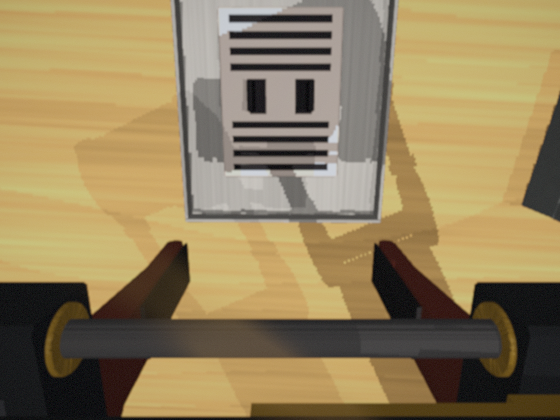

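View pics/sJ.png

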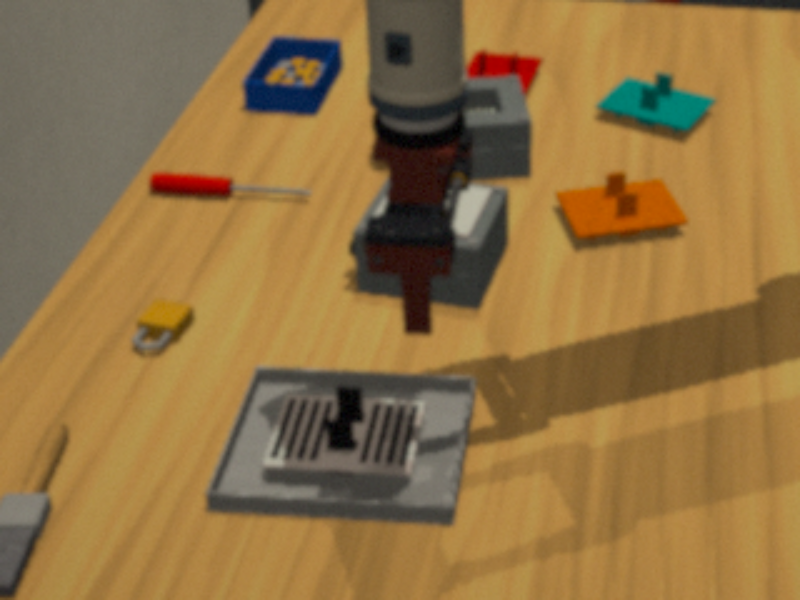

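Both pictures show the cover upright in the tray: plate at (221–341, 8–176) in the wrist view, clear of all walls, with the plain cover still on its box. A numeric check of the resting height, then hand in.

Run:
```python
from h import *
c=robot.camera_params("wrist");d=np.load("Z.npz");T=np.eye(4);T[:3,:3]=d["R"];T[:3,3]=d["t"]
p=c["camera_matrix"]@np.linalg.inv(T@c["tool_from_camera"])[:3]; H=np.c_[p[:,0],p[:,1],p[:,2]*.025+p[:,3]]
Q=cv2.perspectiveTransform(np.array([[[219,8],[342,8],[225,174],[337,177.]]]),np.linalg.inv(H))[0]
print(Q,Q.mean(0),[np.linalg.norm(Q[i]-Q[j]) for i,j in((0,1),(2,3),(0,2),(1,3))])
rep();robot.hand_in()
```

```text
[[0.6519 0.3571]
 [0.6568 0.2607]
 [0.5201 0.3509]
 [0.5225 0.2522]] [0.5878 0.3052] [np.float64(0.09652798904609866), np.float64(0.0987254557647657), np.float64(0.13191931495254092), np.float64(0.13462242912219982)]
t 11.4 tcp [0.5085 0.3024 0.1801] xhead -87.01310828397791 down [ 0.     -0.0001 -1.    ] w 0.08785650836212276 F [ 0.9633 -0.2283 -0.5128]
the job is handed in; nothing more can be done
```

I squeezed the slotted filter cover's tabs to their stop, lifted the cover off and lowered it into the steel tray. I then released it and handed the job in at about 11.4 s.

**Squeeze:** the finger opening measured 33 mm, against the 34 mm expected at the stop.

**Set-down:** I lowered until the floor pushed back. The TCP stopped at z = 0.031, where contact was expected, and the force turned upward to +6 N before I released.

**Last checks:**
- **Position:** the cover is upright near the tray's centre at (0.588, 0.305), clear of all walls.
- **Flatness:** taking its top at 25 mm, as it would be standing on its ribs, the plate measures about 133 x 98 mm instead of 136 x 100. I put the difference down to reading the corners by eye. I did not measure the resting height separately from two views.
- **Plain cover:** still on its box in the last side picture, where the gripper hid part of it. The arm did not touch it.
- **Gripper:** open and well clear of everything.

No check failed or disagreed beyond that size difference.

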